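# Set the brass welding die against its stops and work the lever press

## Task

Put the brass welding die with the red grip flat on the bed of the green press, bar towards the column, and slide it back until its straight edge touches both red-topped stop pins at once, centred between them. Then pull the press lever all the way down to its stop so the platen clamps the die, hold it there for two seconds, and ease the lever slowly back up to its rest, keeping hold of it for the whole way so that it never springs back. Leave the die against the pins and do not disturb anything else on the bench.

Things in the scene. Friction and masses are not known exactly. Their poses are not given: they have to be found in the camera images.
- press: Green C-frame bench press, fixed. Origin: underside of its bed midway between the stop pins; +x from the open front to the column, +y left, z up. Steel bed 8 mm thick, x -165 to 110, y -85 to 85 mm. Column x 35 to 105, y -40 to 40 mm; overhanging head x -45 to 105, y -40 to 40, z 90 to 160 mm. In front of the head (x below -45) it is open above but for the lever's swing.
- pin_left (a point): Left stop pin, red top, 10 mm diameter, 8 to 26.5 mm above the bench; this point is on its axis at press (0, 65, 20) mm. A die edge touching it is at press x = -5 mm.
- pin_right (a point): Right stop pin, the same, at press (0, -65, 20) mm.
- lever_pivot (a point): Middle of the lever's hinge axis, at press (0, 0, 150) mm; the axis runs along press y. Axes as the press.
- lever_grip (a point): Centre of the lever's black cross-bar: round, 20 mm diameter, along press y, between two 12 mm fork rods at y -52 and 52 mm. It is 140 mm from the pivot: at rest leaning 0.26 rad towards the column, at press (36, 0, 285) mm; fully pulled at (-124, 0, 215) mm. Pinched from above it turns between the fingers.
- lever (a joint): Lever angle, rad: 0 at rest (upper stop), growing as the grip is pulled to the press's open front and down, 1.35 at the lower stop. Angle q puts the grip at press x = 140 sin(0.26 - q), z = 150 + 140 cos(0.26 - q) mm. The return spring pulls about 2 N at the grip near rest, 12 to 16 N at the stop; let go, it snaps back. It moves the platen 22 mm per rad.
- platen: Aluminium presser plate under the head, 24 (x) by 90 (y) by 12 mm, sprung; origin at the centre of its underside, at press (-13, 0, 54) mm at rest. It meets a correctly placed die at a lever angle of about 1.18 rad and presses on its bar with some 10 N at the lower stop.
- die: Brass welding die with red grip, about 0.42 kg (varies). Origin: underside of its stem; +x from grip to bar. Bar x 44 to 60, y -85 to 85 mm, 20 mm high; its straight edge is the face at x = 60. Flat stem 30 wide, 8 thick. Upright square grip 26 by 26 mm centred at x -53, y 0, z 8 to 60 mm. Balances near x -9. Seated: origin at press (-65, 0, 8) mm, axes as the press. Starts beside the press.
- edge_left (a point): Point on the die's straight edge at die (60, 65, 10) mm, meant for the left pin.
- edge_right (a point): Point on the die's straight edge at die (60, -65, 10) mm, meant for the right pin.
- spare_die: A different die, not to be used: the same form with a dark steel bar only 110 mm long and a black grip, on the other side of the press. Origin as die.
- spray: White bottle with blue cap, 58 mm diameter, 170 mm high, loose; origin centre of its underside.
- mug: Blue mug, 76 mm diameter, 90 mm high, loose, handle at its +y; origin centre of its underside.
- jar: Amber jar, 54 mm diameter, 60 mm high, loose; origin centre of its underside.
- tape: Yellow tape roll lying flat, 84 mm diameter, 24 mm high, loose; origin centre of its underside.
- offcuts: Green block of plastic offcuts 50 (x) by 80 (y) by 18 mm, loose; origin centre of its underside.
- wrench: Wrench 170 mm long lying along its own x, loose; origin on its underside near the middle.
- driver: Screwdriver 180 mm long lying along its own x, loose; origin on its underside near the middle.
Not all that is in view belongs to the job. Of the things that look like the die, the larger one is meant.

How it is judged:
On the way, in this order (a step that is already met when the one before it is completed fails the run):
1. the die lies flat on the press bed, its edge within 2.5 mm of both pins and centred within 12 mm, at rest, the lever still up (x of edge_left in the frame of press between -0.0075 and 0 m and x of edge_right in the frame of press above -0.0075 m and y of die in the frame of press between -0.012 and 0.012 m and angle between die's own z axis and vertical below 0.06 rad and z of die in the frame of press below 0.011 m and linear speed of die below 0.02 m/s and value of joint lever below 0.1 rad), for 0.3 s.
2. with the die so placed, the lever is pulled to within 0.1 rad of its lower stop, the platen pressing on the die, and held there for a second (x of edge_left in the frame of press between -0.0075 and 0 m and x of edge_right in the frame of press above -0.0075 m and y of die in the frame of press between -0.012 and 0.012 m and angle between die's own z axis and vertical below 0.06 rad and z of die in the frame of press below 0.011 m and value of joint lever above 1.25 rad and contact force between platen and die above 1 N), for 1 s.
3. the lever is back at rest (value of joint lever below 0.06 rad), for 0.2 s.
At the end, for the whole second after the job is handed in: The die lies flat on the press bed at rest, both marked points of its edge within 2.5 mm of touching the pins, centred within 12 mm; the lever is within 0.06 rad of its upper rest; everything is released and still (x of edge_left in the frame of press between -0.0075 and 0 m and x of edge_right in the frame of press above -0.0075 m and y of die in the frame of press between -0.012 and 0.012 m and angle between die's own z axis and vertical below 0.06 rad and z of die in the frame of press below 0.011 m and linear speed of die below 0.02 m/s and value of joint lever below 0.06 rad and linear speed of each of spare_die, spray, mug, jar, tape, offcuts, wrench, driver below 0.03 m/s).
It fails at once if the lever springs back faster than 1.2 rad/s (velocity of joint lever below -1.2 rad/s).
It fails at once if another thing on the bench is pushed more than 20 mm or tipped (distance of any of spare_die, spray, mug, jar, tape, offcuts, wrench, driver from where it was at the start of the episode above 0.02 m or angle between any of spare_die, spray, mug, jar, tape, offcuts, wrench, driver's own z axis and vertical above 0.35 rad).
It also fails if it takes over 72 s, if anything falls off the work surface, if the arm or the gripper's body presses on something with over 40 N, if the wrist force passes 120 N, or if a joint passes its speed limit or range.

## Robot

A 6-joint arm with a two-finger parallel gripper is mounted at the origin on the work surface. World frame = base frame: x ahead of the robot, y to its left, z up, the work surface at z = 0. Lengths are in m, angles in rad, forces in N, time in s.
With the tool pointing down it reaches from about 0.35 to 0.85 m from the base axis. Payload 8.1 kg.
Tool frame: the origin (TCP) lies on the centre line of the jaws, within the pads' length; the fingertips stand 14 mm ahead of it and the grasp point (between the pads) lies 5 mm behind it (env.nose_length is the distance from the TCP to the fingertips, in m); z points along the fingers, y is the line along which they close (so a half turn about z gives the same grasp; the last joint's range is limited). The gripper opens to 93 mm and grips with 3 to 60 N. Pads are 15 mm wide; open, the fingers measure 128 mm over their backs; the gripper's body (75 mm by 188 mm) begins 65 mm behind the grasp point.
Start: joints at [-1.222, 0.13, 1.488, -0, 1.523, -0.085], TCP at [0.252, -0.544, 0.233] pointing down, gripper open.
Joint ranges: [-2.96, 2.96], [-0.89, 2.26], [0.02, 2.5], [-1.34, 4.48], [0, 2.73], [-2.66, 2.66]. Speed limits (rad/s): [2.39, 2.39, 2.79, 3.14, 3.14, 3.14].

## Interface

Orientations are given as [roll, pitch, yaw] about the fixed x, y, z axes, in that order (R = Rz(yaw) Ry(pitch) Rx(roll)).
In Python, from plant import telemetry, optics, env gives the robot as it stands.
- The arm moves only by the tool drive_tool, never from a script. Its argument "plan" is one flat list of numbers, 7 for each row, row after row: the shift along the world's x, y, z in m, then the turn, a rotation vector about the world's x, y, z in rad, then the finger opening in m, from 0 to 0.093. A call has 1 to 12 rows; each row shifts and turns the commanded pose from where the row before left it; what a row does not reach is not made up. A row lasts 1/12 s, in which the tool goes at most 41.7 mm and 7.16 degrees, less where a joint would pass 70% of its speed; a pose out of reach is approached as far as the arm can. A call with a gripper value outside its range is refused whole. The fingers move at their own pace and stop on an object; "force" is the grip in N (left out, the last holds). Time passes only in rows, so rows that do not move let the fingers close. It gives the time, the measured TCP pose, the force, the opening and the grip force at its end, in the units of the state.
- telemetry.read_state(): the state, without advancing time (a new reading comes with each control period).
- optics.capture(name): name is "scene" or "side" or "wrist"; returns the picture (420x560x3 uint8, red, green, blue); there is no depth.
- optics.camera_info(name): a dict with "camera_matrix" (3x3 intrinsics, pixels), "k1" (the pictures are not rectified: a ray, as slopes to the right and down, at radius r is drawn at 1 + k1 r^2 times it, then the intrinsics apply), "cam_to_world" (4x4, takes a point from camera to world coordinates); the wrist camera has in their place "tool_from_camera" (4x4, takes a point from camera to tool coordinates, whose origin is the TCP and whose axes are the flange's). Camera axes: x right, y down, z forward; pixel columns grow to the right and rows downward; lengths in m; the calibration is good to about 2 mm. A picture is of the moment at which its call begins: read the wrist's pose just before it. camera_info takes no time and is no camera call.
- env.sign_off(): hands the job in; it is judged then, once.
The state is a dict: "clock": time; "q": joint angles; "dq": joint speeds; "tau": joint torques, N m; "tcp_pos": TCP position; "eef_rot": TCP orientation; "ft_force": force on the tool from outside, world axes, zero at the start; "wrist_torque": the same for the moment, N m; "grip_width": opening from 0.0 (shut) to 1.0 (fully open); "finger_force": force on a finger pad.
Only numpy, scipy, OpenCV 4.12 (cv2) and the standard library are available. Lean on these libraries where they do the work, as an engineer would, in place of code of your own. Each camera call takes 0.05 s, during which the arm holds its last target. There are 200 camera calls.

## Working session

There is one attempt and no reset: what is moved stays moved. The work goes in short steps, Python scripts to look and compute and a tool call to move; the robot and the scene stay as the last step left them, time stands still between calls to the robot, and variables do not carry over. Pictures are saved under pics/ and viewed, at most 10 in all, crops included, and the job is handed in when it is done.

Besides the shell and the picture viewer there is one more tool, called after "Emit:" as name(argument=value, ...) on one line, values as JSON. drive_tool: Moves the arm, as the interface text tells. Its arguments: {"type":"object","properties":{"plan":{"type":"array"},"force":{"type":"number"}},"required":["plan"]}

```bash
ls; mkdir -p pics; cat > h.py <<'E'
import numpy as np, cv2
from plant import telemetry, optics, env
def cap(n):
    return optics.capture(n)
def save(n,im): cv2.imwrite('pics/'+n+'.png', cv2.cvtColor(im,cv2.COLOR_RGB2BGR))
E
python3 - <<'E'
from h import *
s=telemetry.read_state(); print(s)
a=cap('scene'); b=cap('side')
np.save('scene.npy',a); np.save('side.npy',b)
save('s1',a); save('d1',b)
for n in('scene','side','wrist'): print(n,optics.camera_info(n))
print(env.nose_length)
E
```

```text
pics
{'clock': 0.0, 'q': array([-1.22242448e+00,  1.31188733e-01,  1.48928853e+00, -2.06878047e-05,
        1.52298042e+00, -8.54260138e-02]), 'dq': array([-1.37064985e-03, -5.20620297e-05,  4.93910155e-04,  1.30679137e-03,
       -9.41316601e-04,  1.17808565e-04]), 'tau': array([ 1.47788909e-03, -5.59838176e+01, -4.91757131e+01,  7.67371687e-02,
        3.52833420e-02, -1.16369929e-04]), 'tcp_pos': array([ 0.25200385, -0.54391001,  0.23156587]), 'eef_rot': array([-3.13973266e+00, -1.38541440e-04,  4.33798740e-01]), 'ft_force': array([ 1.05687166, -0.17007655,  0.67476517]), 'wrist_torque': array([ 0.00917377,  0.04949165, -0.04636118]), 'finger_force': 0.0, 'grip_width': 1.0052003434274341}
scene {'camera_matrix': array([[395.62745618,   0.        , 280.15591143],
       [  0.        , 395.62745618, 210.84787442],
       [  0.        ,   0.        ,   1.        ]]), 'k1': 0.006300290149606927, 'cam_to_world': array([[ 0.9059358 ,  0.3071133 , -0.29148198,  0.87758984],
       [ 0.42321289, -0.67805529,  0.60094249, -0.67464807],
       [-0.01308346, -0.66777424, -0.74424887,  1.0386
[... 412 characters left out ...]
],
       [ 0.01215871, -0.83261246, -0.55372255,  0.863394  ],
       [ 0.        ,  0.        ,  0.        ,  1.        ]])}
wrist {'camera_matrix': array([[376.84420649,   0.        , 280.96547068],
       [  0.        , 376.84420649, 209.94364921],
       [  0.        ,   0.        ,   1.        ]]), 'k1': 0.03203639337397147, 'tool_from_camera': array([[ 1.07642362e-04, -9.71439479e-01, -2.37287437e-01,
         6.48713738e-02],
       [ 9.99999820e-01, -3.54700218e-05,  5.98848907e-04,
         1.36477877e-06],
       [-5.90162060e-04, -2.37287458e-01,  9.71439300e-01,
        -1.52978232e-01],
       [ 0.00000000e+00,  0.00000000e+00,  0.00000000e+00,
         1.00000000e+00]])}
0.014
```

View pics/s1.png

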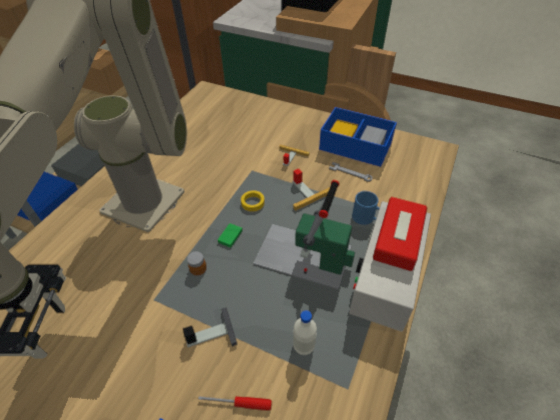

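View pics/d1.png

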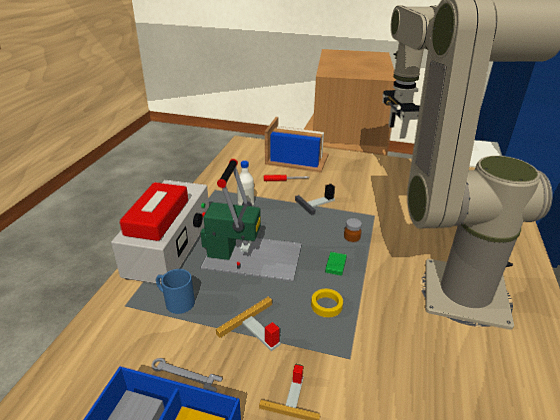

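The pictures show two dies with a red grip and brass bar. In scene, A has its grip at (298,177) and bar around (315,197), and B has its grip at (287,158) and bar around (294,150). In side, A has its grip at (272,335) and bar at (245,315), and B has its grip at (298,373) and bar at (290,410). The spare with the black grip is at scene (190,335). A's bar looks longer, so I'll measure both bars and check with one crop.

```bash
cat >> h.py <<'E'
from scipy.spatial.transform import Rotation as R
def ray(n,uv,pose=None):
    """origin, unit directions for pixels uv (N,2); pose = 4x4 tool in world for wrist"""
    c=optics.camera_info(n); K=c['camera_matrix']; k1=c['k1']
    uv=np.atleast_2d(np.asarray(uv,float))
    d=(uv-K[:2,2])/[K[0,0],K[1,1]]; x=d.copy()
    for _ in range(20): x=d/(1+k1*(x**2).sum(1,keepdims=True))
    T=c['cam_to_world'] if n!='wrist' else pose@c['tool_from_camera']
    v=np.c_[x,np.ones(len(x))]@T[:3,:3].T
    return T[:3,3], v/np.linalg.norm(v,axis=1,keepdims=True)
def plane(n,uv,z,pose=None):
    o,v=ray(n,uv,pose); return o+v*((z-o[2])/v[:,2])[:,None]
def tri(obs):
    """obs: list of (origin, dir); returns point, max miss"""
    A=[np.eye(3)-np.outer(d,d) for o,d in obs]
    p=np.linalg.solve(sum(A),sum(a@o for a,(o,d) in zip(A,obs)))
    return p,[np.linalg.norm(a@(p-o)) for a,(o,d) in zip(A,obs)]
def tri2(n1,uv1,n2,uv2):
    a=ray(n1,uv1);b=ray(n2,uv2); return tri([(a[0],a[1][0]),(b[0],b[1][0])])
def pose(s=None):
    s=s or telemetry.read_state(); T=np.eye(4)
    T[:3,:3]=R.from_euler('xyz',s['eef_rot']).as_matrix(); T[:3,3]=s['tcp_pos']; return T
def proj(n,P,ps=None):
    c=optics.camera_info(n); T=c['cam_to_world'] if n!='wrist' else ps@c['tool_from_camera']
    p=(np.atleast_2d(P)-T[:3,3])@T[:3,:3]; x=p[:,:2]/p[:,2:]
    x=x*(1+c['k1']*(x**2).sum(1,keepdims=True)); K=c['camera_matrix']
    return x*[K[0,0],K[1,1]]+K[:2,2]
def blobs(im,lo,hi,roi=None,amin=6):
    h=cv2.cvtColor(im,cv2.COLOR_RGB2HSV); m=cv2.inRange(h,np.array(lo),np.array(hi))
    if roi: 
        z=np.zeros_like(m); x0,y0,x1,y1=roi; z[y0:y1,x0:x1]=m[y0:y1,x0:x1]; m=z
    n,l,st,ce=cv2.connectedComponentsWithStats(m)
    return [(ce[i],st[i],l==i) for i in range(1,n) if st[i,4]>=amin]
E
python3 - <<'E'
from h import *
a=np.load('scene.npy');b=np.load('side.npy')
for n,im,roi in(('scene',a,(220,130,400,300)),('side',b,(180,150,340,420))):
    for nm,lo,hi in(('red',(0,170,90),(6,255,255)),('red2',(174,150,60),(180,255,255)),('brass',(14,120,90),(22,255,255)),('green',(60,100,20),(88,255,200))):
        for c,st,m in blobs(im,lo,hi,roi):
            ys,xs=np.nonzero(m); r=cv2.minAreaRect(np.c_[xs,ys].astype(np.float32))
            print(n,nm,c.round(1),st, [np.round(r[0],1),np.round(r[1],1),round(r[2])])
A=cv2.resize(a[140:300,240:400],None,fx=2.5,fy=2.5,interpolation=cv2.INTER_CUBIC)
B=cv2.resize(b[225:420,205:335],None,fx=3,fy=3,interpolation=cv2.INTER_CUBIC)
o=np.zeros((600,800,3),np.uint8); o[:400,:400]=A; o[:585,405:795]=B; save('crop1',o)
E
```

```text
scene red [285.7 157.7] [284 153   5  11  42] [array([286., 158.]), array([10.,  4.]), 90]
scene red [297.4 175.6] [294 169   8  14  98] [array([297.5, 175.5]), array([13.,  7.]), 90]
scene red [335.2 181.2] [332 180   7   4  11] [array([335.2, 181.2]), array([6.3, 1.6]), 18]
scene red [389.  235.7] [ 374  197   26   70 1140] [array([386.5, 231.5]), array([69., 25.]), 90]
scene red [323.1 213.2] [319 210   9   8  52] [array([323.2, 213.1]), array([7.6, 7.2]), 27]
scene brass [343.7 132.3] [331 130  25   7  46] [array([343., 133.]), array([ 6., 24.]), 90]
scene brass [294.  149.9] [279 144  31  13 165] [array([293.9, 150. ]), array([31.3,  5.9]), 15]
scene brass [311.3 198.2] [294 187  36  22 215] [array([311.7, 197.9]), array([ 5.8, 40.7]), 63]
scene green [303.5 228.3] [296 214  18  33 315] [array([302.9, 229.4]), array([12.1, 32.1]), 20]
scene green [332.9 245.2] [ 308  219   46   55 1509] [array([332. , 245.8]), array([46. , 48.9]), 16]
scene green [229.9 234.7] [220 223  22  24 341] [array([229.7, 234.5]), array([15.5, 25. ]), 34]
scene green [355.9 278.8] [355 277   3   5   9] [
[... 1120 characters left out ...]
ay([190.9, 382.3]), array([24. ,  4.4]), 18]
side brass [196.7 413.6] [180 407  45  13 162] [array([202., 413.]), array([12., 44.]), 90]
side brass [195.8 417.8] [192 416  10   4  17] [array([196.5, 417.5]), array([3., 9.]), 90]
side green [202.7 205. ] [201 203   4   5  18] [array([202.5, 205. ]), array([4., 3.]), 90]
side green [225.8 229.4] [ 201  202   59   57 2014] [array([229.1, 231.4]), array([56. , 54.9]), 6]
side green [237.6 209.3] [233 205  10  13  68] [array([239.1, 209.7]), array([12.6,  8.5]), 72]
side green [258.8 227.2] [258 225   3   5   6] [array([259., 227.]), array([0.9, 4.5]), 27]
side green [333.1 263.5] [325 252  15  23 276] [array([332., 263.]), array([22., 14.]), 90]
```

View pics/crop1.png

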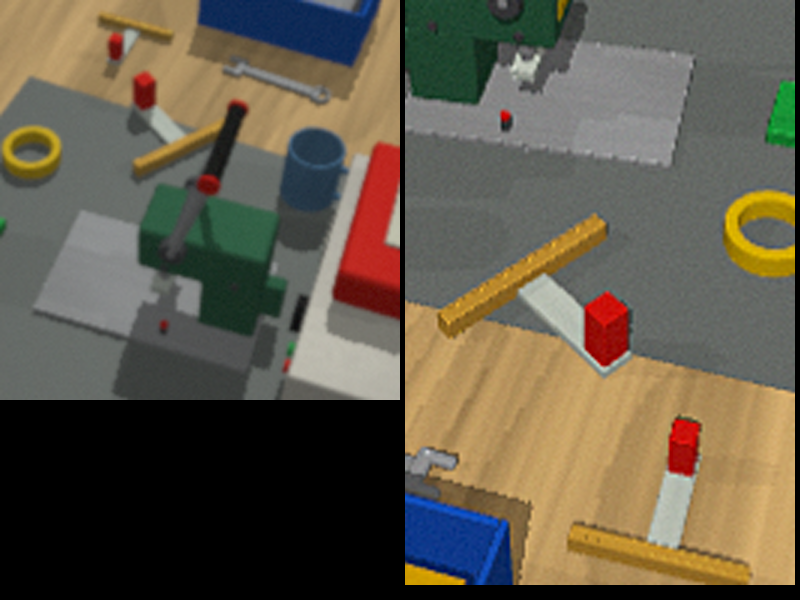

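The crop confirms that A is the larger one: its grip is about 14x25 px against 10x19 px in side, and its bar is clearly longer. B is a smaller decoy. The left pin top shows in side at about (238,263) and the right pin top in scene at about (306,271). I'll measure from these.

```bash
python3 - <<'E'
from h import *
a=np.load('scene.npy');b=np.load('side.npy')
pr=lambda *x: print(*[np.round(v,4) if not isinstance(v,str) else v for v in x])
print('bed corners FL, FR'); 
pr(*tri2('scene',(272.8,224.8),'side',(294,279.3))); pr(*tri2('scene',(254,264),'side',(301,244.3)))
for n,p in(('scene',(306,270)),('side',(237.9,262.8))): pr(n,'pin',plane(n,p,.0265))
# lever cap ends: right (scene 323,213 / side 233,160) ; left (scene 335,181/ side 221,183)
pr('capR',*tri2('scene',(323.1,213.2),'side',(233.4,160.4))); pr('capL',*tri2('scene',(335.2,182),'side',(221.3,182.9)))
# die grip A top
pr('gripA',*tri2('scene',(297.4,175.6),'side',(271.5,334.2)));pr('gripB',*tri2('scene',(285.7,157.7),'side',(297.3,373.5)))
# bar A ends: from crop: scene lower-left end & right end ; side ends
c=lambda x,y:((x-405)/3+205,y/3+225)
pr('A end near tape side', *tri2('scene',(240+134/2.5,140+167/2.5),'side',c(607,228)))
print('side bar A top corners (z=.02):'); pr(plane('side',[c(438,318),c(597,214),c(607,229),c(449,322)],.02))
print('side bar B'); pr(plane('side',[c(568,525),c(748,568)],.02))
E
```

```text
bed corners FL, FR
[0.4746 0.0897 0.0069] [0.0032 0.0032]
[ 0.4909 -0.0762  0.0035] [0.0013 0.0013]
scene pin [[ 0.6543 -0.0431  0.0265]]
side pin [[0.6404 0.0871 0.0265]]
capR [ 0.687  -0.0346  0.2922] [0.0001 0.0001]
capL [0.6753 0.0871 0.2894] [0.0006 0.0006]
gripA [0.4701 0.3187 0.0374] [0.0007 0.0007]
gripB [0.3859 0.401  0.0299] [0.0015 0.0015]
A end near tape side [0.5081 0.1912 0.0113] [0.0022 0.0022]
side bar A top corners (z=.02):
[[0.6079 0.3333 0.02  ]
 [0.5171 0.1846 0.02  ]
 [0.5034 0.1996 0.02  ]
 [0.5978 0.3346 0.02  ]]
side bar B
[[0.4503 0.4793 0.02  ]
 [0.3226 0.4762 0.02  ]]
```

Emit:
drive_tool(plan=[0.014,0.0356,0.003,0,0,0.0878,0.093,0.014,0.0356,0.003,0,0,0.0878,0.093,0.014,0.0356,0.003,0,0,0.0878,0.093,0.014,0.0356,0.003,0,0,0.0878,0.093,0.014,0.0356,0.003,0,0,0.0878,0.093,0.014,0.0356,0.003,0,0,0.0878,0.093,0.014,0.0356,0.003,0,0,0.0878,0.093,0.014,0.0356,0.003,0,0,0.0878,0.093,0.014,0.0356,0.003,0,0,0.0878,0.093,0.014,0.0356,0.003,0,0,0.0878,0.093,0.014,0.0356,0.003,0,0,0.0878,0.093,0.014,0.0356,0.003,0,0,0.0878,0.093], force=50)

```text
clock: 1.1
tcp_pos: [0.4203, -0.1153, 0.2686]
eef_rot: [-3.142, -0.0, 1.492]
ft_force: [0.9, -0.0, -0.6]
grip_width: 1.002
finger_force: 0.0
```

Emit:
drive_tool(plan=[0.005,0.0356,0,0,0,0.0878,0.093,0.005,0.0356,0,0,0,0.0878,0.093,0.005,0.0356,0,0,0,0.0878,0.093,0.005,0.0356,0,0,0,0.0878,0.093,0.005,0.0356,0,0,0,0.0878,0.093,0.005,0.0356,0,0,0,0.0878,0.093,0.005,0.0356,0,0,0,0.0878,0.093,0.005,0.0356,0,0,0,0.0878,0.093,0.005,0.0356,0,0,0,0.0878,0.093,0.005,0.0356,0,0,0,0.0878,0.093,0.005,0.0356,0,0,0,0.0878,0.093,0.005,0.0356,0,0,0,0.0878,0.093])

```text
clock: 2.1
tcp_pos: [0.4798, 0.3118, 0.2681]
eef_rot: [-3.141, -0.0, 2.546]
ft_force: [0.5, -0.8, 0.2]
grip_width: 1.002
finger_force: 0.0
```

```bash
python3 - <<'E'
from h import *
s=telemetry.read_state(); im=cap('wrist'); s2=telemetry.read_state()
np.savez('w1.npz',im=im,T=pose(s)); save('w1',im); print(s['tcp_pos'],s2['tcp_pos'],s['dq'].round(3))
for nm,lo,hi in(('red',(0,170,90),(6,255,255)),('brass',(15,120,90),(23,255,255))):
  for c,st,m in blobs(im,lo,hi,None,60):
    ys,xs=np.nonzero(m); r=cv2.minAreaRect(np.c_[xs,ys].astype(np.float32)); print(nm,c.round(1),st,np.round(r[1],1),round(r[2]))
E
```

```text
[0.47984089 0.31183035 0.26807166] [0.47941659 0.31701274 0.266996  ] [ 0.63   0.751 -0.765 -0.003  0.007 -0.421]
red [305.3  47.2] [295  34  22  27 350] [21.6 18.8] 53
red [284.  170.7] [271 157  27  28 615] [27.4 25.1] 87
brass [388.9  30.6] [ 364    0   50   67 1513] [72.4 30. ] 63
brass [551.   36.6] [538   8  22  68 696] [67. 21.] 90
brass [473.4 112.8] [462 101  22  23  98] [11.1 26. ] 52
brass [488.7 131.1] [480 126  19  11  69] [11.5 15.6] 68
brass [101.7 173.6] [ 60 133  89  79 496] [78.  87.7] 86
brass [124. 170.] [103 145  30  53 182] [53.8 24.5] 80
brass [ 84.2 171.6] [ 79 150  16  42 117] [42.  10.5] 78
brass [290.8 257.9] [ 211  244  158   26 2852] [ 23.3 157.1] 89
brass [ 27.2 318.4] [   7  279   53   79 1951] [46.3 81.1] 10
brass [544.9 316.9] [524 279  31  78 509] [79.  21.2] 79
brass [402.7 391.1] [ 243  374  317   32 7625] [ 31. 316.] 90
```

View pics/w1.png

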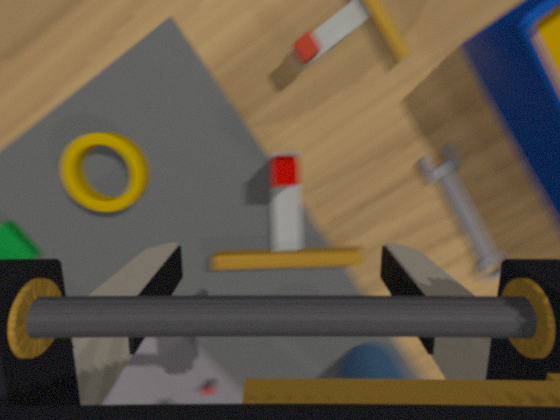

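The wrist view shows die A with its grip at (284,171), the bar spanning x 211–368 at y≈258, the pin at (207,390), and the smaller decoy at the top (305,47). The arm was still settling, so I'll retake it and fit.

```bash
cat > die.py <<'E'
from h import *
def measure():
    s=telemetry.read_state(); im=cap('wrist'); T=pose(s)
    h=cv2.cvtColor(im,cv2.COLOR_RGB2HSV)
    c,st,m=max([x for x in blobs(im,(0,150,90),(8,255,255),(200,90,380,250),60)],key=lambda x:x[1][4])
    mb=max(blobs(im,(12,110,60),(25,255,255),(180,180,420,285),200),key=lambda x:x[1][4])
    ys,xs=np.nonzero(mb[2]); 
    # per column upper (inner) & lower edge
    cols=np.unique(xs); up=np.array([(x,ys[xs==x].min()-.5) for x in cols]); lo=np.array([(x,ys[xs==x].max()+.5) for x in cols])
    return s,T,im,c,st,m,up[6:-6],lo[6:-6],(xs.min(),xs.max())
E
python3 - <<'E'
from die import *
s,T,im,c,st,m,up,lo,xx=measure(); print(s['tcp_pos'].round(4),s['eef_rot'].round(4),c,st,xx)
np.savez('w2.npz',im=im,T=T)
ys,xs=np.nonzero(m); v=cv2.cvtColor(im,cv2.COLOR_RGB2HSV)[...,2]
print([ (y,int(np.median(v[y,xs[ys==y]])),xs[ys==y].min(),xs[ys==y].max()) for y in np.unique(ys)][::2])
P=plane('wrist',lo,.02,T); d=np.polyfit(P[:,0],P[:,1],1); print('far edge dir',np.arctan(d[0]),'die yaw',np.arctan(d[0])-np.pi/2)
P=plane('wrist',up,.02,T); d=np.polyfit(P[:,0],P[:,1],1); print('near edge die yaw',np.arctan(d[0])-np.pi/2)
e=plane('wrist',[(xx[0]-.5,lo[:,1].mean()-10),(xx[1]+.5,lo[:,1].mean()-10)],.02,T); print('bar ends',e, np.linalg.norm(e[1]-e[0]),e.mean(0))
E
```

```text
[0.4794 0.317  0.267 ] [ 3.1406e+00 -3.0000e-03  2.5549e+00] [275.77066667 176.548     ] [263 161  27  31 750] (np.int64(203), np.int64(419))
[(np.int64(161), 122, np.int64(280), np.int64(286)), (np.int64(163), 121, np.int64(267), np.int64(287)), (np.int64(165), 133, np.int64(264), np.int64(288)), (np.int64(167), 163, np.int64(263), np.int64(288)), (np.int64(169), 166, np.int64(263), np.int64(288)), (np.int64(171), 165, np.int64(263), np.int64(288)), (np.int64(173), 165, np.int64(263), np.int64(288)), (np.int64(175), 165, np.int64(263), np.int64(288)), (np.int64(177), 165, np.int64(263), np.int64(289)), (np.int64(179), 165, np.int64(263), np.int64(288)), (np.int64(181), 164, np.int64(263), np.int64(288)), (np.int64(183), 164, np.int64(263), np.int64(289)), (np.int64(185), 163, np.int64(263), np.int64(288)), (np.int64(187), 164, np.int64(263), np.int64(289)), (np.int64(189), 162, np.int64(264), np.int64(288)), (np.int64(191), 144, np.int64(264), np.int64(278))]
far edge dir 0.9842657034832121 die yaw -0.5865306233116845
near edge die yaw -1.0267519898562227
bar ends [[0.50575248 0.19301256 0.02      ]
 [0.64068515 0.39632804 0.02      ]] 0.24401641358894494 [0.57321881 0.2946703  0.02      ]
```

```bash
python3 - <<'E'
from h import *
d=np.load('w2.npz'); im=d['im'];T=d['T']; d1=np.load('w1.npz')
g=plane('wrist',[(276,178.5)],.06,T)[0]; print('grip top',g,'from w1',plane('wrist',[(284.4,171.5)],.06,d1['T'])[0])
for im,T in((im,T),(d1['im'],d1['T'])):
    mb=max(blobs(im,(13,130,60),(22,255,255),(195,235,350,285),200),key=lambda x:x[1][4])[2]
    ys,xs=np.nonzero(mb); cols=np.arange(xs.min()+8,xs.max()-8)
    for f,z,nm in((np.min,.02,'near top edge'),(np.max,.02,'far')):
        e=np.array([(x,f(ys[xs==x])) for x in cols],float); P=plane('wrist',e,z,T)[:,:2]
        vx,vy,x0,y0=cv2.fitLine(P.astype(np.float32),cv2.DIST_HUBER,0,.001,.001).ravel()
        a=np.arctan2(vy,vx)%np.pi; n=np.array([np.sin(a),-np.cos(a)]); print(nm,'die yaw',a-np.pi/2,'dist grip->edge',n@(np.array([x0,y0])-g[:2]), xs.min(),xs.max())
    e=plane('wrist',[(xs.min()-.5,np.median(ys[xs<xs.min()+4]))],.02,T)[0]; print('left end',e, 'along', (e-g)[:2]@[-np.cos(a),-np.sin(a)])
# triangulate the grip top from fixed views + wrist
o=ray('wrist',[(276,178.5)],T if 0 else d['T']); 
a=ray('scene',(297.4,170.5)); b=ray('side',(271.5,325.5))
print(tri([(o[0],o[1][0]),(a[0],a[1][0]),(b[0],b[1][0])]))
E
```

```text
grip top [0.46888419 0.31791102 0.06      ] from w1 [0.46865117 0.32263659 0.06      ]
near top edge die yaw -0.56988287 dist grip->edge 0.09226061524203015 203 349
far die yaw -0.5685972 dist grip->edge 0.11308998022425232 203 349
left end [0.50970587 0.19010934 0.02      ] along 0.08571255149212284
near top edge die yaw -0.5590929 dist grip->edge 0.09069069437836699 212 349
far die yaw -0.56117535 dist grip->edge 0.11119733390505024 212 349
left end [0.51241315 0.19390296 0.02      ] along 0.08182366599719665
(array([0.46978113, 0.31735824, 0.06468229]), [np.float64(0.001753682195975294), np.float64(0.0007448074089811254), np.float64(0.0018111713036548008)])
```

Die A's grip is at (0.469, 0.318) with a yaw of −0.57. The grip-to-edge distance (113 mm) and the half bar (85 mm) match the text. Descending to grasp.

Emit:
drive_tool(plan=[-0.0022,0.0015,-0.0235,0,0,0.0064,0.093,-0.0022,0.0015,-0.0235,0,0,0.0064,0.093,-0.0022,0.0015,-0.0235,0,0,0.0064,0.093,-0.0022,0.0015,-0.0235,0,0,0.0064,0.093,-0.0022,0.0015,-0.0235,0,0,0.0064,0.093,0,0,-0.0235,0,0,0,0.093,0,0,-0.0235,0,0,0,0.093,0,0,-0.0235,0,0,0,0.093,0,0,-0.0235,0,0,0,0.093,0,0,-0.0235,0,0,0,0.093,0,0,0,0,0,0,0.093,0,0,0,0,0,0,0.093])

```text
clock: 3.2
tcp_pos: [0.4677, 0.3162, 0.0322]
eef_rot: [-3.138, -0.002, 2.572]
ft_force: [-0.5, 0.9, -0.3]
grip_width: 0.998
finger_force: 0.0
```

Emit:
drive_tool(plan=[0,0,0,0,0,0,0.02,0,0,0,0,0,0,0.02,0,0,0,0,0,0,0.02,0,0,0,0,0,0,0.02,0,0,0,0,0,0,0.02,0,0,0,0,0,0,0.02,0,0,0,0,0,0,0.02,0,0,0,0,0,0,0.02], force=55)

```text
clock: 3.87
tcp_pos: [0.4692, 0.3175, 0.0337]
eef_rot: [-3.142, -0.0, 2.573]
ft_force: [-0.6, -0.3, 0.7]
grip_width: 0.476
finger_force: 0.0
```

Emit:
drive_tool(plan=[0,0,0,0,0,0,0.01,0,0,0,0,0,0,0.01,0,0,0,0,0,0,0.01,0,0,0,0,0,0,0.01,0,0,0,0,0,0,0.01,0,0,0,0,0,0,0.01], force=55)

```text
clock: 4.37
tcp_pos: [0.4692, 0.3175, 0.0336]
eef_rot: [3.142, -0.0, 2.573]
ft_force: [0.2, 2.0, -1.0]
grip_width: 0.274
finger_force: 55.0
```

Emit:
drive_tool(plan=[0,0,0.005,0,0,0,0.01,0,0,0.01,0,0,0,0.01,0,0,0.01,0,0,0,0.01,0,0,0.01,0,0,0,0.01,0,0,0.01,0,0,0,0.01,0,0,0.01,0,0,0,0.01,0,0,0.005,0,0,0,0.01,0,0,0,0,0,0,0.01])

```text
clock: 5.03
tcp_pos: [0.4704, 0.3181, 0.0959]
eef_rot: [3.139, 0.002, 2.573]
ft_force: [-0.5, -0.3, -3.7]
grip_width: 0.274
finger_force: 55.0
```

```bash
python3 - <<'E'
from h import *
s=telemetry.read_state(); print(s['tcp_pos'].round(4),s['eef_rot'].round(3),s['ft_force'].round(2),s['wrist_torque'].round(3))
b=cap('side'); w=cap('wrist'); np.savez('w3.npz',im=w,T=pose(s)); np.save('side3.npy',b)
o=np.zeros((420,800,3),np.uint8); o[:,:400]=b[:,100:500]; o[:,400:]=w[:,80:480]; save('lift',o)
a=np.load('scene.npy');
for n,im in(('scene',a),('side',b)):
  for c,st,m in blobs(im,(98,70,40),(112,200,220),(150,180,400,330),100): print(n,'mug',c,st)
  for c,st,m in blobs(im,(24,150,90),(32,255,255),(180,180,400,330),40): print(n,'tape',c,st, plane(n,c,.012))
E
```

```text
[0.4704 0.3181 0.0959] [3.139e+00 2.000e-03 2.573e+00] [-0.52 -0.31 -3.7 ] [ 0.067 -0.043 -0.023]
scene mug [364.49165402 207.87253414] [352 192  27  33 659]
scene tape [252.06382979 200.39361702] [241 191  23  20 282] [[0.3627294  0.15837309 0.012     ]]
side mug [176.83916084 290.12043512] [ 156  268   39   46 1287]
side tape [326.48780488 302.24168514] [311 289  32  28 451] [[0.36618403 0.15521824 0.012     ]]
```

View pics/lift.png

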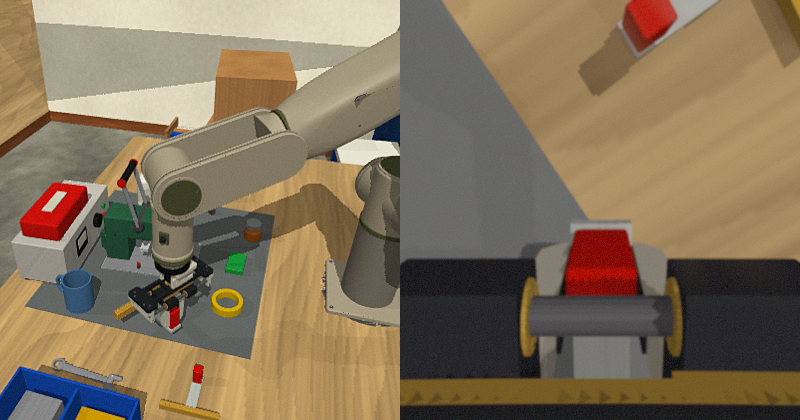

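The lifted die hangs level in the fingers (wrist torque < 0.1 Nm, red grip centred between the pads), and the mug and tape are clear. Carrying it to the front of the press.

Emit:
drive_tool(plan=[-0.003,-0.016,0,0,0,0.03,0.01,-0.003,-0.028,0,0,0,0.06,0.01,-0.003,-0.03,0,0,0,0.064,0.01,-0.003,-0.03,0,0,0,0.064,0.01,-0.003,-0.03,0,0,0,0.064,0.01,-0.003,-0.03,0,0,0,0.064,0.01,-0.003,-0.03,0,0,0,0.064,0.01,-0.003,-0.03,0,0,0,0.064,0.01,-0.003,-0.03,0,0,0,0.064,0.01,-0.003,-0.028,0,0,0,0.064,0.01,0,-0.02,0,0,0,0.05,0.01,0,-0.012,0,0,0,0.017,0.01])

```text
clock: 6.13
tcp_pos: [0.4382, 0.0013, 0.0929]
eef_rot: [-3.141, -0.001, -3.04]
ft_force: [0.8, 0.5, -3.9]
grip_width: 0.275
finger_force: 55.0
```

Emit:
drive_tool(plan=[0,0,0,0,0,0,0.01,0,0,0,0,0,0,0.01,0,0,0,0,0,0,0.01,0,0,0,0,0,0,0.01])

```text
clock: 6.47
tcp_pos: [0.439, 0.0043, 0.0933]
eef_rot: [3.141, -0.001, -3.041]
ft_force: [0.8, 0.4, -3.1]
grip_width: 0.277
finger_force: 55.0
```

```bash
python3 - <<'E'
from h import *
s=telemetry.read_state(); print(s['tcp_pos'].round(4),s['eef_rot'].round(3),s['ft_force'].round(2),s['wrist_torque'].round(3))
a=cap('scene'); b=cap('side'); np.save('scene4.npy',a); np.save('side4.npy',b)
A=cv2.resize(a[190:310,210:370],None,fx=4.9,fy=4.9)[:,:784]; A=cv2.resize(a[190:310,230:360],(390,360),interpolation=cv2.INTER_CUBIC); B=cv2.resize(b[200:320,195:325],(390,360),interpolation=cv2.INTER_CUBIC)
o=np.zeros((360,800,3),np.uint8); o[:,:390]=A; o[:,400:790]=B; save('front',o)
E
```

```text
[0.439  0.0043 0.0933] [ 3.141e+00 -1.000e-03 -3.041e+00] [ 0.77  0.37 -3.1 ] [0.06  0.007 0.019]
```

View pics/front.png

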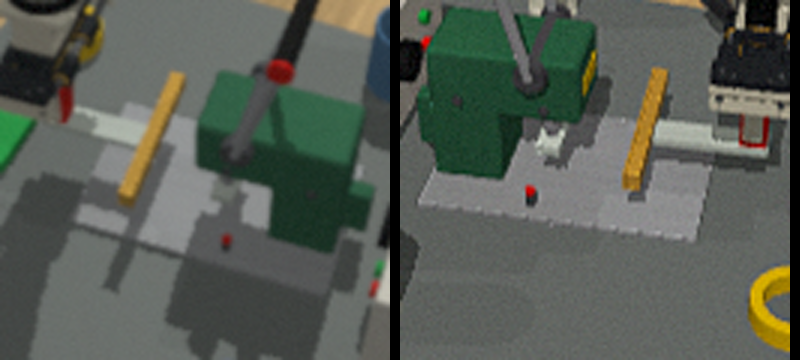

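The view shows the die level in front of the press over the bed (bar at crop left (150,140), right (645,130)). Both pins are free and the head is clear. Lowering to just above the bed, then sliding in.

Emit:
drive_tool(plan=[0,0,-0.01,0,0,0,0.01,0,0,-0.012,0,0,0,0.01,0,0,-0.012,0,0,0,0.01,0,0,-0.01,0,0,0,0.01,0.005,0,-0.002,0,0,0,0.01,0.01,0.001,0,0,0,0,0.01,0.015,0.001,0,0,0,0,0.01,0.015,0.001,0,0,0,0,0.01,0.012,0.001,0,0,0,0,0.01,0.009,0,0,0,0,0,0.01,0.004,0,0,0,0,0,0.01,0,0,0,0,0,0,0.01])

```text
clock: 7.57
tcp_pos: [0.51, 0.0075, 0.0477]
eef_rot: [-3.142, 0.0, -3.041]
ft_force: [-0.8, -0.2, -4.1]
grip_width: 0.276
finger_force: 55.0
```

Emit:
drive_tool(plan=[0,0,-0.002,0,0,0,0.01,0,0,-0.001,0,0,0,0.01,0,0,-0.001,0,0,0,0.01,0,0,-0.001,0,0,0,0.01,0,0,0,0,0,0,0.01,0,0,0,0,0,0,0.01])

```text
clock: 8.07
tcp_pos: [0.509, 0.0075, 0.0426]
eef_rot: [3.142, -0.0, -3.041]
ft_force: [-0.1, -0.2, -3.9]
grip_width: 0.274
finger_force: 55.0
```

Emit:
drive_tool(plan=[0,0,-0.001,0,0,0,0.01,0,0,0,0,0,0,0.01,0,0,-0.0005,0,0,0,0.01,0,0,0,0,0,0,0.01])

```text
clock: 8.4
tcp_pos: [0.5093, 0.0075, 0.0415]
eef_rot: [-3.142, 0.0, -3.041]
ft_force: [-3.6, 0.2, 3.3]
grip_width: 0.275
finger_force: 55.0
```

```bash
python3 - <<'E'
from h import *
s=telemetry.read_state(); print(s['tcp_pos'].round(4),s['eef_rot'].round(3),s['ft_force'].round(2),s['wrist_torque'].round(3))
a=cap('scene'); b=cap('side'); np.save('scene5.npy',a); np.save('side5.npy',b)
A=cv2.resize(a[200:290,240:330],(400,400),interpolation=cv2.INTER_CUBIC); B=cv2.resize(b[215:305,210:300],(400,400),interpolation=cv2.INTER_CUBIC)
save('pre',np.hstack([A,B]))
E
```

```text
[0.5093 0.0075 0.0415] [-3.142  0.    -3.041] [-3.55  0.24  3.29] [0.066 0.404 0.027]
```

View pics/pre.png

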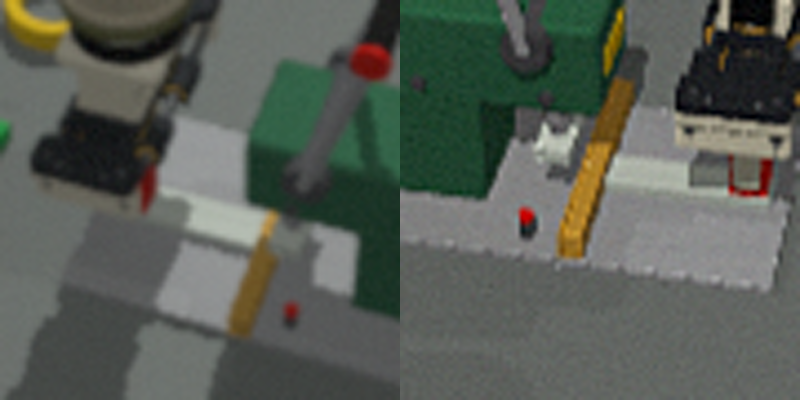

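The die rests on the bed. The bar edge is about 20 mm short of the pins: left bar end at (238,325) with pin (290,313), right bar end at (570,250) with pin (527,222). Sliding it back.

Emit:
drive_tool(plan=[0.003,0.0003,0.0005,0,0,0,0.01,0.003,0.0003,0,0,0,0,0.01,0.003,0.0003,0,0,0,0,0.01,0.003,0.0003,0,0,0,0,0.01,0.002,0.0002,0,0,0,0,0.01,0.001,0.0001,0,0,0,0,0.01,0,0,0,0,0,0,0.01])

```text
clock: 9.08
tcp_pos: [0.5246, 0.009, 0.0416]
eef_rot: [-3.142, 0.0, -3.041]
ft_force: [1.3, -0.0, -1.0]
grip_width: 0.279
finger_force: 55.0
```

Emit:
drive_tool(plan=[0.001,0.0001,0,0,0,0,0.01,0.001,0.0001,0,0,0,0,0.01,0.001,0.0001,0,0,0,0,0.01,0,0,0,0,0,0,0.01])

```text
clock: 9.42
tcp_pos: [0.5274, 0.0093, 0.0416]
eef_rot: [-3.142, 0.0, -3.041]
ft_force: [0.3, -0.0, -3.1]
grip_width: 0.277
finger_force: 55.0
```

Emit:
drive_tool(plan=[0.001,0.0001,0,0,0,0,0.01,0.001,0.0001,0,0,0,0,0.01,0,0,0,0,0,0,0.01])

```text
clock: 9.67
tcp_pos: [0.5278, 0.0097, 0.0416]
eef_rot: [3.141, -0.003, -3.041]
ft_force: [-10.6, 1.9, 7.5]
grip_width: 0.276
finger_force: 55.0
```

Emit:
drive_tool(plan=[0.001,0.0001,0,0,0,0,0.01,0.001,0.0001,0,0,0,0,0.01,0,0,0,0,0,0,0.01])

```text
clock: 9.92
tcp_pos: [0.5283, 0.0103, 0.0415]
eef_rot: [3.14, -0.006, -3.041]
ft_force: [-19.6, 3.4, 13.9]
grip_width: 0.277
finger_force: 55.0
```

```bash
python3 - <<'E'
from h import *
s=telemetry.read_state(); print(s['tcp_pos'].round(4),s['eef_rot'].round(4),s['ft_force'].round(2),s['wrist_torque'].round(3))
a=cap('scene'); b=cap('side'); np.save('scene6.npy',a); np.save('side6.npy',b)
A=cv2.resize(a[225:290,265:330],(400,400),interpolation=cv2.INTER_CUBIC); B=cv2.resize(b[225:290,205:270],(400,400),interpolation=cv2.INTER_CUBIC)
save('seat',np.hstack([A,B]))
E
```

```text
[0.5283 0.0103 0.0415] [ 3.1401 -0.0064 -3.041 ] [-19.6    3.43  13.9 ] [ 0.269  2.152 -0.154]
```

View pics/seat.png

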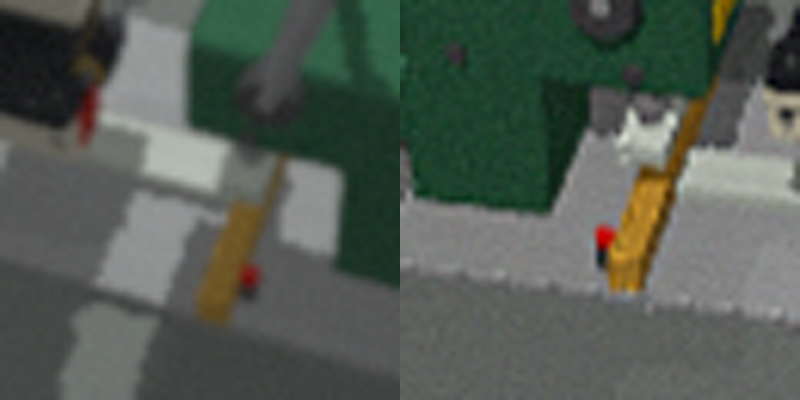

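In this view the bar lies right up against both pins: left image pin (250,278), right image pin (605,240). The push meets 20 N with almost no yaw moment (−0.15 Nm), so both pins carry load. Easing off and releasing.

Emit:
drive_tool(plan=[-0.001,-0.0002,0,0,0,0,0.01,-0.0008,-0.0002,0,0,0,0,0.01,0,0,0,0,0,0,0.05,0,0,0,0,0,0,0.06,0,0,0,0,0,0,0.06,0,0,0,0,0,0,0.06,0,0,0,0,0,0,0.06,0,0,0,0,0,0,0.06])

```text
clock: 10.68
tcp_pos: [0.5296, 0.0092, 0.0418]
eef_rot: [-3.142, 0.0, -3.041]
ft_force: [-0.1, 0.4, 0.0]
grip_width: 0.631
finger_force: 0.0
```

Emit:
drive_tool(plan=[0,0,0.01,0,0,0,0.06,0,0,0.02,0,0,0,0.06,-0.004,0,0.03,0,0,0,0.06,-0.016,-0.001,0.03,0,0,0,0.04,-0.015,-0.001,0.01,0,0,0,0.02,-0.01,-0.001,0.0,0,0,0,0,0,0,0,0,0,0,0,0,0,0,0,0,0,0])

```text
clock: 11.35
tcp_pos: [0.4846, 0.0062, 0.1423]
eef_rot: [-3.141, 0.001, -3.041]
ft_force: [0.4, 0.7, -1.4]
grip_width: 0.332
finger_force: 0.0
```

```bash
python3 - <<'E'
from h import *
s=telemetry.read_state(); print(s['tcp_pos'].round(4),s['eef_rot'].round(4),s['ft_force'].round(2))
a=cap('scene'); b=cap('side'); np.save('scene7.npy',a); np.save('side7.npy',b)
Rz=R.from_euler('z',.10).as_matrix()
# predicted pin and bar edges in images for checking
P0=np.array([.6473,.022,0])
for n,im,roi in(('scene',a,(285,240,320,285)),('side',b,(205,230,275,285))):
    for c,st,m in blobs(im,(12,110,50),(25,255,255),roi,20):
        ys,xs=np.nonzero(m)
        if n=='side': e=np.array([(xs[ys==y].min()-.5,y) for y in np.unique(ys)],float)
        else: e=np.array([(xs[ys==y].max()+.5,y) for y in np.unique(ys)],float)
        P=plane(n,e,.02)-P0; Q=(P@Rz)*1000  # press frame
        print(n,st,'edge in press frame', Q[::2,:2].round(1).tolist())
    for c,st,m in blobs(im,(0,150,80),(8,255,255),roi,4)+blobs(im,(172,120,60),(180,255,255),roi,4): print('pin',c,st,((plane(n,c,.0255)-P0)@Rz*1000).round(1))
E
```

```text
[0.4846 0.0062 0.1423] [-3.1414e+00  1.3000e-03 -3.0414e+00] [ 0.41  0.65 -1.41]
scene [297 258  11  19 106] edge in press frame [[-14.9, -19.3], [-6.8, -24.5], [-7.6, -32.7], [-8.4, -40.8], [-6.2, -47.8], [-9.9, -56.8], [-7.8, -63.7], [-5.7, -70.6], [-6.4, -78.4], [-7.2, -86.1]]
pin [305.         269.28571429] [304 268   3   3   7] [[ -3.3 -63.3  25.5]]
side [238 238  19  34 180] edge in press frame [[-23.4, -67.0], [-22.5, -56.5], [-15.5, -44.9], [-14.7, -34.6], [-13.9, -24.4], [-16.1, -14.9], [-15.2, -4.9], [-2.6, 7.1], [-1.9, 16.8], [-4.1, 25.8], [-3.4, 35.3], [-2.6, 44.7], [-1.9, 53.9], [-4.1, 62.5], [-3.4, 71.6], [-5.5, 80.0], [-7.6, 88.3]]
pin [237.875 263.5  ] [237 262   3   4   8] [[-0.7 67.3 25.5]]
```

Edge minus pin measures about −4 mm right and −3 mm left, where touching is −5, so both are touching within noise. I'll make sure with a centred push by closed fingers on the back of the grip, which squares the die against both pins.

Emit:
drive_tool(plan=[0,0,-0.02,0,0,0,0,0,0,-0.025,0,0,0,0,0,0,-0.025,0,0,0,0,0,0,-0.02,0,0,0,0,0,0,-0.014,0,0,0,0,0.003,0.0003,0,0,0,0,0,0.004,0.0004,0,0,0,0,0,0.004,0.0004,0,0,0,0,0,0.003,0.0003,0,0,0,0,0,0.002,0.0002,0,0,0,0,0,0.002,0.0002,0,0,0,0,0,0,0,0,0,0,0,0])

```text
clock: 12.45
tcp_pos: [0.5034, 0.0081, 0.0384]
eef_rot: [-3.141, 0.001, -3.041]
ft_force: [0.1, -0.1, -0.1]
grip_width: 0.004
finger_force: 0.0
```

Emit:
drive_tool(plan=[0.0015,0.0001,0,0,0,0,0,0.001,0.0001,0,0,0,0,0,0.001,0.0001,0,0,0,0,0,0,0,0,0,0,0,0])

```text
clock: 12.78
tcp_pos: [0.5056, 0.0084, 0.0376]
eef_rot: [3.142, -0.001, -3.041]
ft_force: [-1.3, -0.5, 1.6]
grip_width: 0.002
finger_force: 1.0
```

Emit:
drive_tool(plan=[0.001,0.0001,0,0,0,0,0,0.0005,0.0001,0,0,0,0,0,0,0,0,0,0,0,0])

```text
clock: 13.03
tcp_pos: [0.5057, 0.0084, 0.0373]
eef_rot: [3.141, -0.004, -3.041]
ft_force: [-10.1, -1.5, 8.0]
grip_width: 0.005
finger_force: 5.1
```

Emit:
drive_tool(plan=[0.001,0.0001,0,0,0,0,0,0.0005,0.0,0,0,0,0,0,0,0,0,0,0,0,0])

```text
clock: 13.28
tcp_pos: [0.5058, 0.0086, 0.0372]
eef_rot: [3.141, -0.007, -3.041]
ft_force: [-17.8, -2.2, 15.5]
grip_width: 0.004
finger_force: 9.1
```

The die doesn't yield further (0.2 mm), and the force runs along press −x, so it is seated on both pins. Now up and over to the lever grip.

Emit:
drive_tool(plan=[-0.008,-0.0008,0,0,0,0,0,0,0,0.036,0,0,0,0,0,0,0.036,0,0,0,0,0,0,0.036,0,0,0,0.05,0,0,0.036,0,0,-0.11,0.08,0,0,0.036,0,0,-0.11,0.093,0,0,0.036,0,0,-0.11,0.093,0,0,0.036,0,0,-0.11,0.093,0,0,0.036,0,0,-0.11,0.093,0,0,0.036,0,0,-0.11,0.093,0.005,0,0,0,0,-0.11,0.093,0.01,0.001,0,0,0,-0.11,0.093])

```text
clock: 14.28
tcp_pos: [0.517, 0.0087, 0.3657]
eef_rot: [3.137, 0.006, 2.357]
ft_force: [0.3, -0.0, -0.5]
grip_width: 0.6
finger_force: 0.0
```

Emit:
drive_tool(plan=[0.018,0.0018,0,0,0,-0.1,0.093,0.02,0.002,0,0,0,-0.11,0.093,0.02,0.002,0,0,0,-0.11,0.093,0.02,0.002,0,0,0,-0.11,0.093,0.02,0.002,0,0,0,-0.11,0.093,0.02,0.002,0,0,0,-0.11,0.093,0.02,0.002,0,0,0,-0.041,0.093,0.01,0.001,0,0,0,0,0.093,0,0,0,0,0,0,0.093,0,0,0,0,0,0,0.093,0,0,0,0,0,0,0.093,0,0,0,0,0,0,0.093])

```text
clock: 15.28
tcp_pos: [0.6634, 0.0236, 0.3621]
eef_rot: [3.141, 0.0, 1.671]
ft_force: [-0.0, 0.4, -0.5]
grip_width: 1.0
finger_force: 0.0
```

```bash
python3 - <<'E'
from h import *
s=telemetry.read_state(); T=pose(s); w=cap('wrist'); np.savez('w8.npz',im=w,T=T)
a=cap('scene'); b=cap('side')
print(s['tcp_pos'].round(4),s['eef_rot'].round(4),s['q'].round(3),s['ft_force'].round(2))
print('exp grip px', proj('wrist',[[.683,.0256,.285],[.683-.0052,.0256+.0517,.285]],T).round(1))
o=np.zeros((420,800,3),np.uint8); o[:,:560]=w; o[:240,560:]=cv2.resize(b[100:260,160:320],(240,240)); save('lev',o)
E
```

```text
[0.6634 0.0236 0.3621] [3.1410e+00 1.0000e-04 1.6712e+00] [-0.042  0.295  1.067 -0.     1.779 -0.142] [-0.03  0.37 -0.51]
exp grip px [[312.5 223.4]
 [314.3 140.1]]
```

View pics/lev.png

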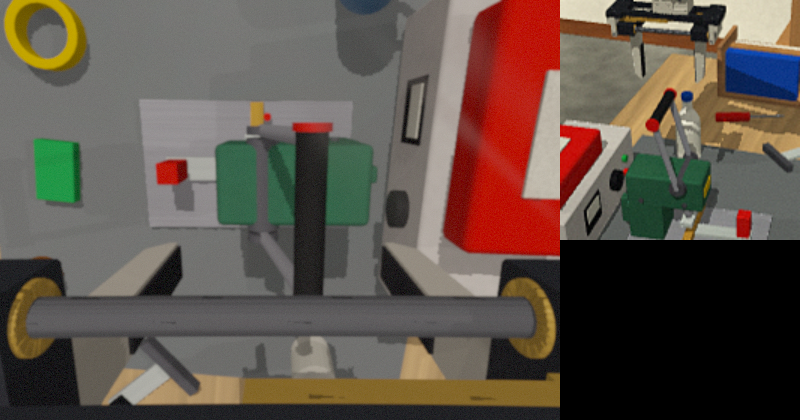

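The wrist view shows the black cross-bar at columns 297–327, as predicted (312). The die bar (257,115) lies against the left pin (267,118). Descending on the lever grip and pinching.

Emit:
drive_tool(plan=[0.01,0.001,-0.01,0,0,0,0.093,0.0095,0.001,-0.015,0,0,0,0.093,0,0,-0.015,0,0,0,0.093,0,0,-0.015,0,0,0,0.06,0,0,-0.015,0,0,0,0.04,0,0,-0.012,0,0,0,0.01,0,0,0,0,0,0,0.01,0,0,0,0,0,0,0.01,0,0,0,0,0,0,0.01,0,0,0,0,0,0,0.01,0,0,0,0,0,0,0.01,0,0,0,0,0,0,0.01], force=50)

```text
clock: 16.43
tcp_pos: [0.6838, 0.0256, 0.2808]
eef_rot: [3.14, 0.0, 1.671]
ft_force: [0.5, 0.9, 0.5]
grip_width: 0.403
finger_force: 0.0
```

Emit:
drive_tool(plan=[0,0,0,0,0,0,0.01,0,0,0,0,0,0,0.01,0,0,0,0,0,0,0.01,0,0,0,0,0,0,0.01])

```text
clock: 16.77
tcp_pos: [0.6824, 0.0255, 0.2798]
eef_rot: [-3.139, -0.0, 1.671]
ft_force: [-6.9, -0.5, 3.9]
grip_width: 0.204
finger_force: 50.0
```

```bash
python3 - <<'E'
from h import *
s=telemetry.read_state(); print(s['tcp_pos'].round(4),s['eef_rot'].round(4),s['ft_force'].round(2),s['grip_width'],s['finger_force'])
# arc increments from the grip at rest, press yaw 0.10
def arc(q0,q1,n):
    q=np.linspace(q0,q1,n+1); x=.140*np.sin(.26-q); z=.150+.140*np.cos(.26-q)
    d=np.c_[np.diff(x)*np.cos(.1),np.diff(x)*np.sin(.1),np.diff(z)]; return d.round(4)
print(arc(0,1.35,27).tolist())
E
```

```text
[0.6824 0.0255 0.2798] [-3.1391 -0.      1.6709] [-6.89 -0.49  3.92] 0.20412997590797577 49.9992173910141
[[-0.0068, -0.0007, 0.0016], [-0.0068, -0.0007, 0.0013], [-0.0069, -0.0007, 0.0009], [-0.0069, -0.0007, 0.0006], [-0.007, -0.0007, 0.0002], [-0.007, -0.0007, -0.0001], [-0.0069, -0.0007, -0.0005], [-0.0069, -0.0007, -0.0008], [-0.0069, -0.0007, -0.0011], [-0.0068, -0.0007, -0.0015], [-0.0067, -0.0007, -0.0018], [-0.0066, -0.0007, -0.0022], [-0.0065, -0.0007, -0.0025], [-0.0064, -0.0006, -0.0028], [-0.0062, -0.0006, -0.0031], [-0.0061, -0.0006, -0.0034], [-0.0059, -0.0006, -0.0037], [-0.0057, -0.0006, -0.004], [-0.0055, -0.0005, -0.0043], [-0.0053, -0.0005, -0.0046], [-0.005, -0.0005, -0.0048], [-0.0048, -0.0005, -0.0051], [-0.0045, -0.0005, -0.0053], [-0.0042, -0.0004, -0.0055], [-0.004, -0.0004, -0.0058], [-0.0037, -0.0004, -0.0059], [-0.0034, -0.0003, -0.0061]]
```

Emit:
drive_tool(plan=[-0.0034,-0.0003,0.0008,0,0,0,0.01,-0.0034,-0.0004,0.0008,0,0,0,0.01,-0.0068,-0.0007,0.0013,0,0,0,0.01,-0.0069,-0.0007,0.0009,0,0,0,0.01,-0.0069,-0.0007,0.0006,0,0,0,0.01,-0.007,-0.0007,0.0002,0,0,0,0.01,-0.007,-0.0007,-0.0001,0,0,0,0.01,-0.0069,-0.0007,-0.0005,0,0,0,0.01,-0.0069,-0.0007,-0.0008,0,0,0,0.01,-0.0069,-0.0007,-0.0011,0,0,0,0.01,0,0,0,0,0,0,0.01])

```text
clock: 17.68
tcp_pos: [0.6234, 0.02, 0.2858]
eef_rot: [3.132, 0.0, 1.672]
ft_force: [6.1, 3.0, 9.1]
grip_width: 0.201
finger_force: 50.0
```

```bash
cat > lev.py <<'E'
from h import *
s=telemetry.read_state(); g=s['tcp_pos']-[0,0,-.005]-np.array([.6473,.022,.150]); Rz=R.from_euler('z',.1).as_matrix(); p=g@Rz
print(s['tcp_pos'].round(4),s['ft_force'].round(1),s['wrist_torque'].round(2),s['grip_width'].round(3),'press',(p*1000).round(1),'r',np.hypot(p[0],p[2]).round(4),'q',(.26-np.arctan2(p[0],p[2])).round(3))
E
python3 lev.py
```

```text
Traceback (most recent call last):
  File "lev.py", line 3, in <module>
    print(s['tcp_pos'].round(4),s['ft_force'].round(1),s['wrist_torque'].round(2),s['grip_width'].round(3),'press',(p*1000).round(1),'r',np.hypot(p[0],p[2]).round(4),'q',(.26-np.arctan2(p[0],p[2])).round(3))
                                                                                  ^^^^^^^^^^^^^^^^^^^^^
AttributeError: 'float' object has no attribute 'round'
```

Emit:
drive_tool(plan=[-0.0068,-0.0007,-0.0012,0,0,0,0.01,-0.0067,-0.0007,-0.0016,0,0,0,0.01,-0.0066,-0.0007,-0.002,0,0,0,0.01,-0.0065,-0.0007,-0.0025,0,0,0,0.01,-0.0064,-0.0006,-0.0028,0,0,0,0.01,-0.0062,-0.0006,-0.0031,0,0,0,0.01,-0.0061,-0.0006,-0.0034,0,0,0,0.01,-0.0059,-0.0006,-0.0037,0,0,0,0.01,-0.0057,-0.0006,-0.004,0,0,0,0.01,0,0,0,0,0,0,0.01])

```text
clock: 18.52
tcp_pos: [0.5667, 0.0148, 0.2604]
eef_rot: [3.132, -0.001, 1.672]
ft_force: [9.4, 6.6, 4.6]
grip_width: 0.202
finger_force: 50.0
```

```bash
sed -i "s/s\['grip_width'\].round(3)/round(s['grip_width'],3)/" lev.py; python3 lev.py
```

```text
[0.5667 0.0148 0.2604] [9.4 6.6 4.6] [ 1.02 -1.95 -0.02] 0.202 press [-80.9   0.9 115.4] r 0.1409 q 0.871
```

Emit:
drive_tool(plan=[-0.0055,-0.0005,-0.0043,0,0,0,0.01,-0.0053,-0.0005,-0.0046,0,0,0,0.01,-0.005,-0.0005,-0.0048,0,0,0,0.01,-0.0048,-0.0005,-0.0051,0,0,0,0.01,-0.0045,-0.0005,-0.0053,0,0,0,0.01,-0.0042,-0.0004,-0.0055,0,0,0,0.01,-0.004,-0.0004,-0.0058,0,0,0,0.01,-0.0037,-0.0004,-0.0059,0,0,0,0.01,0,0,0,0,0,0,0.01,0,0,0,0,0,0,0.01])

```text
clock: 19.35
tcp_pos: [0.5307, 0.0114, 0.2206]
eef_rot: [3.131, -0.001, 1.672]
ft_force: [5.6, 7.8, 15.5]
grip_width: 0.2
finger_force: 50.0
```

```bash
python3 lev.py
```

```text
[0.5307 0.0114 0.2206] [ 5.6  7.8 15.5] [ 1.25 -1.27 -0.05] 0.2 press [-117.1    1.1   75.6] r 0.1394 q 1.257
```

Emit:
drive_tool(plan=[-0.0034,-0.0003,-0.0061,0,0,0,0.01,-0.0016,-0.0002,-0.003,0,0,0,0.01,0,0,0,0,0,0,0.01,0,0,0,0,0,0,0.01])

```text
clock: 19.68
tcp_pos: [0.5255, 0.0109, 0.2118]
eef_rot: [3.131, -0.001, 1.672]
ft_force: [1.8, 8.1, 18.1]
grip_width: 0.203
finger_force: 50.0
```

```bash
python3 lev.py
```

```text
[0.5255 0.0109 0.2118] [ 1.8  8.1 18.1] [ 1.39 -0.78 -0.06] 0.203 press [-122.2    1.1   66.8] r 0.1393 q 1.33
```

Emit:
drive_tool(plan=[-0.001,-0.0001,-0.002,0,0,0,0.01,-0.001,-0.0001,-0.0025,0,0,0,0.01,0,0,0,0,0,0,0.01,0,0,0,0,0,0,0.01])

```text
clock: 20.02
tcp_pos: [0.5231, 0.0107, 0.2071]
eef_rot: [3.133, -0.001, 1.672]
ft_force: [0.5, 8.2, 17.7]
grip_width: 0.204
finger_force: 50.0
```

```bash
python3 lev.py
```

```text
[0.5231 0.0107 0.2071] [ 0.5  8.2 17.7] [ 1.21 -0.31  0.01] 0.204 press [-124.7    1.1   62.1] r 0.1393 q 1.369
```

Emit:
drive_tool(plan=[-0.0008,-0.0001,-0.002,0,0,0,0.01,-0.0005,0,-0.001,0,0,0,0.01,0,0,0,0,0,0,0.01,0,0,0,0,0,0,0.01])

```text
clock: 20.35
tcp_pos: [0.5218, 0.0106, 0.2044]
eef_rot: [3.133, -0.001, 1.672]
ft_force: [-1.2, 7.8, 20.3]
grip_width: 0.199
finger_force: 50.0
```

```bash
python3 - <<'E'
exec(open('lev.py').read())
T=pose(s); w=cap('wrist'); np.savez('w9.npz',im=w,T=T); a=cap('scene'); b=cap('side'); np.save('scene9.npy',a); np.save('side9.npy',b)
o=np.zeros((600,800,3),np.uint8); o[:300,:400]=cv2.resize(w,(400,300)); o[:300,400:]=cv2.resize(b[130:310,170:410],(400,300)); o[300:,:400]=cv2.resize(a[160:310,220:420],(400,300)); save('down',o)
E
```

```text
[0.5218 0.0106 0.2044] [-1.2  7.8 20.3] [ 1.25 -0.11 -0.04] 0.199 press [-126.     1.1   59.4] r 0.1393 q 1.39
```

View pics/down.png

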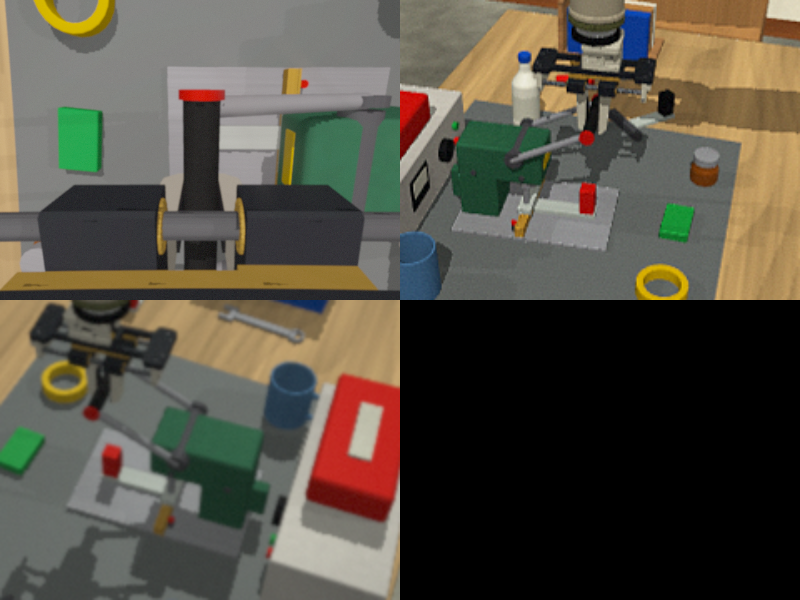

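The lever is down with the die in place against the pins. To confirm the angle I'll compare the red cap centres, side (282,212) and scene (266,216), with the arc.

```bash
python3 - <<'E'
from h import *
a=np.load('scene9.npy');b=np.load('side9.npy')
for n,im,roi in(('scene',a,(255,205,278,228)),('side',b,(270,200,295,225))):
    for c,st,m in blobs(im,(0,150,80),(8,255,255),roi,8): print(n,c.round(1),st)
Rz=R.from_euler('z',.1).as_matrix(); P0=np.array([.6473,.022,0])
for q in(0,1.15,1.2,1.25,1.3,1.35,1.4):
    p=lambda y:P0+Rz@[.14*np.sin(.26-q),y,.15+.14*np.cos(.26-q)]
    print(q,proj('scene',p(-.061)).round(1),proj('side',p(.061)).round(1))
print('rest measured scene 323.1 213.2, side 221.3 182.9')
E
python3 lev.py
```

```text
scene [265.1 216.1] [262 213   7   7  37]
side [281.7 212.4] [277 208  10   9  65]
0 [[323.6 215.4]] [[220.7 184. ]]
1.15 [[270.5 214. ]] [[275.5 205. ]]
1.2 [[269.1 215. ]] [[277.1 206.9]]
1.25 [[267.8 216.1]] [[278.5 208.9]]
1.3 [[266.6 217.2]] [[279.9 210.9]]
1.35 [[265.5 218.3]] [[281.1 213. ]]
1.4 [[264.6 219.5]] [[282.2 215.1]]
rest measured scene 323.1 213.2, side 221.3 182.9
[0.5218 0.0106 0.2043] [-1.7  7.7 20.1] [ 1.22 -0.05 -0.08] 0.202 press [-126.     1.1   59.3] r 0.1393 q 1.391
```

With the rest bias removed, the caps give q ≈ 1.35, so the lever is at the lower stop. Holding for over two seconds.

Emit:
drive_tool(plan=[0,0,-0.001,0,0,0,0.01,0,0,0,0,0,0,0.01,0,0,0,0,0,0,0.01,0,0,0,0,0,0,0.01,0,0,0,0,0,0,0.01,0,0,0,0,0,0,0.01,0,0,0,0,0,0,0.01,0,0,0,0,0,0,0.01,0,0,0,0,0,0,0.01,0,0,0,0,0,0,0.01,0,0,0,0,0,0,0.01,0,0,0,0,0,0,0.01])

```text
clock: 21.5
tcp_pos: [0.5217, 0.0105, 0.204]
eef_rot: [3.133, -0.001, 1.672]
ft_force: [-5.4, 7.9, 24.5]
grip_width: 0.205
finger_force: 50.0
```

Emit:
drive_tool(plan=[0,0,0,0,0,0,0.01,0,0,0,0,0,0,0.01,0,0,0,0,0,0,0.01,0,0,0,0,0,0,0.01,0,0,0,0,0,0,0.01,0,0,0,0,0,0,0.01,0,0,0,0,0,0,0.01,0,0,0,0,0,0,0.01,0,0,0,0,0,0,0.01,0,0,0,0,0,0,0.01,0,0,0,0,0,0,0.01,0,0,0,0,0,0,0.01])

```text
clock: 22.5
tcp_pos: [0.5217, 0.0106, 0.204]
eef_rot: [3.133, -0.001, 1.672]
ft_force: [-5.4, 7.4, 24.7]
grip_width: 0.203
finger_force: 50.0
```

```bash
python3 lev.py; python3 - <<'E'
import numpy as np
q=np.linspace(1.35,0,37); x=.140*np.sin(.26-q); z=.140*np.cos(.26-q)
print(np.c_[np.diff(x)*np.cos(.1),np.diff(x)*np.sin(.1),np.diff(z)].round(4)[1::3].tolist())
E
```

```text
[0.5217 0.0106 0.204 ] [-5.4  7.4 24.7] [ 1.23  0.45 -0.01] 0.203 press [-126.1    1.1   59. ] r 0.1393 q 1.393
[[0.0027, 0.0003, 0.0045], [0.0032, 0.0003, 0.0042], [0.0036, 0.0004, 0.0038], [0.004, 0.0004, 0.0034], [0.0044, 0.0004, 0.0029], [0.0047, 0.0005, 0.0024], [0.0049, 0.0005, 0.0018], [0.0051, 0.0005, 0.0013], [0.0052, 0.0005, 0.0007], [0.0052, 0.0005, 0.0001], [0.0052, 0.0005, -0.0005], [0.0051, 0.0005, -0.0011]]
```

Now easing the lever back at about 0.45 rad/s, keeping hold of it.

Emit:
drive_tool(plan=[0.0008,0.0001,0.002,0,0,0,0.01,0.001,0.0001,0.002,0,0,0,0.01,0.0015,0.0002,0.003,0,0,0,0.01,0.0025,0.0003,0.0045,0,0,0,0.01,0.0027,0.0003,0.0045,0,0,0,0.01,0.0028,0.0003,0.0045,0,0,0,0.01,0.003,0.0003,0.0043,0,0,0,0.01,0.0032,0.0003,0.0042,0,0,0,0.01,0.0033,0.0003,0.0041,0,0,0,0.01,0.0035,0.0004,0.0039,0,0,0,0.01,0.0036,0.0004,0.0038,0,0,0,0.01,0.0037,0.0004,0.0037,0,0,0,0.01])

```text
clock: 23.5
tcp_pos: [0.5529, 0.0133, 0.2421]
eef_rot: [3.137, -0.001, 1.672]
ft_force: [20.4, 3.4, -17.7]
grip_width: 0.205
finger_force: 50.0
```

```bash
python3 lev.py
```

```text
[0.5529 0.0133 0.2421] [ 20.4   3.4 -17.7] [ 0.48 -2.61 -0.14] 0.205 press [-94.8   0.8  97.1] r 0.1358 q 1.033
```

Emit:
drive_tool(plan=[0.0045,0.0005,0.0027,0,0,0,0.01,0.0047,0.0005,0.0025,0,0,0,0.01,0.0049,0.0005,0.0024,0,0,0,0.01,0.005,0.0005,0.0022,0,0,0,0.01,0.0044,0.0004,0.0028,0,0,0,0.01,0.0045,0.0004,0.0027,0,0,0,0.01,0.0046,0.0005,0.0025,0,0,0,0.01,0.0047,0.0005,0.0023,0,0,0,0.01])

```text
clock: 24.17
tcp_pos: [0.5882, 0.016, 0.2634]
eef_rot: [-3.141, 0.0, 1.671]
ft_force: [1.7, 0.2, 1.1]
grip_width: 0.204
finger_force: 50.0
```

```bash
sed -i "s/'q',/'q144',(.26-np.arctan2(p[0],p[2]+.006)).round(3),'r144',np.hypot(p[0],p[2]+.006).round(4),'q',/" lev.py; python3 lev.py
```

```text
[0.5882 0.016  0.2634] [1.7 0.2 1.1] [-0.16  0.31 -0.12] 0.204 press [-59.4  -0.  118.4] r 0.1324 q144 0.706 r144 0.1378 q 0.725
```

Emit:
drive_tool(plan=[0.0048,0.0005,0.0023,0,0,0,0.01,0.0049,0.0005,0.0021,0,0,0,0.01,0.0049,0.0005,0.0019,0,0,0,0.01,0.005,0.0005,0.0017,0,0,0,0.01,0.005,0.0005,0.0016,0,0,0,0.01,0.0051,0.0005,0.0014,0,0,0,0.01,0.0051,0.0005,0.0012,0,0,0,0.01,0.0052,0.0005,0.001,0,0,0,0.01,0.0052,0.0005,0.0008,0,0,0,0.01])

```text
clock: 24.92
tcp_pos: [0.6338, 0.0202, 0.2772]
eef_rot: [-3.142, 0.001, 1.67]
ft_force: [-1.2, -4.6, 1.2]
grip_width: 0.203
finger_force: 50.0
```

```bash
python3 lev.py
```

```text
[0.6338 0.0202 0.2772] [-1.2 -4.6  1.2] [-1.    0.87  0.02] 0.203 press [-13.6  -0.5 132.2] r 0.1329 q144 0.358 r144 0.1389 q 0.363
```

Emit:
drive_tool(plan=[0.005,0.0005,0.0006,0,0,0,0.01,0.005,0.0005,0.0004,0,0,0,0.01,0.005,0.0005,0.0002,0,0,0,0.01,0.005,0.0005,0,0,0,0,0.01,0.005,0.0005,-0.0002,0,0,0,0.01,0.005,0.0005,-0.0004,0,0,0,0.01,0.005,0.0005,-0.0006,0,0,0,0.01,0.005,0.0005,-0.0008,0,0,0,0.01,0.004,0.0004,-0.001,0,0,0,0.01,0.003,0.0003,-0.0008,0,0,0,0.01,0.002,0.0002,-0.0005,0,0,0,0.01,0,0,0,0,0,0,0.01])

```text
clock: 25.92
tcp_pos: [0.6818, 0.0246, 0.2738]
eef_rot: [-3.139, 0.001, 1.67]
ft_force: [-5.6, -7.3, 4.7]
grip_width: 0.206
finger_force: 50.0
```

```bash
python3 lev.py
```

```text
[0.6818 0.0246 0.2738] [-5.6 -7.3  4.7] [-1.2  1.5 -0. ] 0.206 press [ 34.6  -0.8 128.8] r 0.1334 q144 0.009 r144 0.1392 q -0.002
```

Emit:
drive_tool(plan=[0.001,0.0001,-0.0003,0,0,0,0.01,0.001,0.0001,-0.0003,0,0,0,0.01,0,0,0,0,0,0,0.01,0,0,0,0,0,0,0.01])

```text
clock: 26.25
tcp_pos: [0.6826, 0.0247, 0.2735]
eef_rot: [-3.137, 0.001, 1.67]
ft_force: [-11.7, -7.8, 8.0]
grip_width: 0.202
finger_force: 50.0
```

```bash
python3 lev.py; python3 - <<'E'
from h import *
for n,roi in(('scene',(312,203,334,222)),('side',(212,174,232,192))):
    for c,st,m in blobs(cap(n),(0,170,90),(6,255,255),roi,8): print(n,c.round(1),st)
E
```

```text
[0.6826 0.0247 0.2735] [-11.7  -7.8   8. ] [-1.26  2.65 -0.02] 0.202 press [ 35.4  -0.8 128.5] r 0.1333 q144 0.003 r144 0.1391 q -0.009
scene [323.4 213.8] [320 211   8   7  45]
side [220.8 182.9] [217 179   9   9  55]
```

The caps are back at their starting pixels and the force is building against the upper stop, so the lever is at rest. Releasing and withdrawing upward.

Emit:
drive_tool(plan=[0,0,0,0,0,0,0.05,0,0,0,0,0,0,0.06,0,0,0,0,0,0,0.06,0,0,0,0,0,0,0.06,0,0,0,0,0,0,0.06,0,0,0,0,0,0,0.06,0,0,0.005,0,0,0,0.06,0,0,0.015,0,0,0,0.06,0,0,0.02,0,0,0,0.06,0,0,0.02,0,0,0,0.06,0,0,0.02,0,0,0,0.06,-0.01,0,0.01,0,0,0,0.06])

```text
clock: 27.35
tcp_pos: [0.6753, 0.0259, 0.3665]
eef_rot: [3.138, 0.0, 1.671]
ft_force: [-0.5, -0.6, 0.6]
grip_width: 0.643
finger_force: 0.0
```

Emit:
drive_tool(plan=[-0.02,0,0,0,0,0,0.06,-0.03,0,0,0,0,0,0.06,-0.03,0,0,0,0,0,0.06,-0.03,0,0,0,0,0,0.06,-0.02,0,0,0,0,0,0.06,0,0,0,0,0,0,0.06,0,0,0,0,0,0,0.06,0,0,0,0,0,0,0.06])

```text
clock: 28.02
tcp_pos: [0.5447, 0.0259, 0.364]
eef_rot: [3.14, 0.0, 1.671]
ft_force: [1.1, 0.4, -0.3]
grip_width: 0.647
finger_force: 0.0
```

```bash
python3 - <<'E'
from h import *
s=telemetry.read_state(); print(s['tcp_pos'].round(3),s['dq'].round(3)); a=cap('scene');b=cap('side')
Rz=R.from_euler('z',.10).as_matrix(); P0=np.array([.6473,.022,0])
for n,im,roi in(('scene',a,(312,203,334,222)),('side',b,(212,174,232,192))):
    for c,st,m in blobs(im,(0,170,90),(6,255,255),roi,8): print(n,'cap',c.round(1))
for n,im,roi in(('scene',a,(285,240,320,285)),('side',b,(205,230,275,285))):
    for c,st,m in blobs(im,(12,110,50),(25,255,255),roi,20):
        ys,xs=np.nonzero(m); e=np.array([((xs[ys==y].min()-.5) if n=='side' else (xs[ys==y].max()+.5),y) for y in np.unique(ys)],float)
        print(n,st,((plane(n,e,.02)-P0)@Rz*1000)[::2,:2].round(1).tolist())
# did anything else change? difference with first pictures outside robot/die
for n,im,old in(('scene',a,np.load('scene.npy')),('side',b,np.load('side.npy'))):
    for nm,lo,hi in(('mug',(98,70,40),(112,200,220)),('tape',(24,150,90),(32,255,255)),('green',(60,150,90),(80,255,255))):
        print(n,nm,[[np.round(c,1).tolist() for c,st,m in blobs(i,lo,hi,(150,180,400,330),100)] for i in(old,im)])
E
```

```text
[0.545 0.026 0.364] [ 0.     0.027 -0.012 -0.002 -0.001 -0.001]
scene cap [323.2 213.2]
side cap [221.1 183. ]
scene [297 258  11  19 106] [[-17.8, -20.3], [-6.8, -24.5], [-7.6, -32.7], [-8.4, -40.8], [-6.2, -47.8], [-9.9, -56.8], [-7.8, -63.7], [-5.7, -70.6], [-6.4, -78.4], [-7.2, -86.1]]
side [238 240  18  32 178] [[-22.5, -56.5], [-15.5, -44.9], [-14.7, -34.6], [-13.9, -24.4], [-16.1, -14.9], [-15.2, -4.9], [-2.6, 7.1], [-1.9, 16.8], [-4.1, 25.8], [-3.4, 35.3], [-2.6, 44.7], [-1.9, 53.9], [-1.2, 63.1], [-3.4, 71.6], [-5.5, 80.0], [-7.6, 88.3]]
scene mug [[[364.5, 207.9]], [[364.5, 207.9]]]
scene tape [[[252.1, 200.4]], [[252.2, 200.5]]]
scene green [[[229.5, 234.1]], [[229.4, 234.2]]]
side mug [[[176.8, 290.2]], [[176.8, 290.1]]]
side tape [[[326.7, 302.1]], [[326.6, 302.1]]]
side green [[[335.5, 263.2]], [[335.5, 263.2]]]
```

The die is unchanged against the pins, the lever is at rest, and nothing else I checked has moved. Handing in.

```bash
python3 -c "
from plant import env
print(env.sign_off())"
```

```text
the job is handed in; nothing more can be done
None
```

The job is handed in at about 28 s of the 72 s allowed: the brass die is against both pins, it was clamped at the lower stop for over two seconds, the lever was eased back to rest in hand, and the mug, tape and offcuts had not moved; sign-off returned no verdict.

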